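Open the tube carrier's gate and hold it wide

TASK

The tube rack has to come out of its black carrier, so open the carrier's front gate: squeeze the outer catch (above the gate's free end, near the grip post) fully together, then squeeze the inner catch (nearer the hinge) fully together, and keep to that order. Then take the steel post at the gate's free end, swing the gate out past its detent until it stands wide open, about square to the front, and finish while still holding it there by the post (a spring pulls it back; do not let go). Leave the bottle, the tip box and the tube block where they stand.

Things in the scene. Friction and masses are not known exactly. Their poses are not given: they have to be found in the camera images.
- carrier: Black open-topped tube-rack carrier on an aluminium foot, 245 mm deep, 232 wide, fixed. Origin on the bench at the middle of the closed gate; x points to its rear, y along the closed gate from free end to hinge, z up. Walls and tubes reach 80 mm at most; a dark steel bridge across the front, 27 to 63 mm behind the gate's mid-plane, has its top 88 mm above the bench and bears the two catches.
- gate (a joint): Gate angle (rad): 0 shut, growing as the free end swings out to the carrier's -x (clockwise from above); 1.57 is square to the front, stop at 1.65. A spring pulls it shut (1 N at the post near shut, 3 N at 1.5). A sprung roller is its detent, from 0.33 to 0.87 rad (about 6 N at the post). Let go beyond it, the gate falls back to 0.86. Two hooks lock it until both catches are squeezed.
- gate_hinge (a point): Point on the gate's upright hinge axis, at the carrier's (0, +100 mm), 125 mm above the bench. The gate is a black panel 208 mm wide, 8 mm thick, its top edge 74 mm above the bench, with two small steel lugs on it (to 85 mm) behind the catches' hooks. The detent's roller and steel arm stand round the hinge, within 70 mm of it, up to 105 mm high.
- post_grip (a point): Grasp point of the grip post: an upright round steel pin, 14 mm diameter, standing 68 mm up from the gate's top edge (its top 142 mm above the bench), 165 mm from the hinge axis. This point is on the pin's axis, 125 mm above the bench; it moves with the gate, and at angle 0 it lies at the carrier's (0, -65 mm).
- grip_post: The same grip post, as a solid; origin at its foot on the gate's top edge, z up along the pin.
- outer_catch_mid (a point): Middle of the outer catch (the one near the gate's free end and the grip post) as it starts, fixed on the carrier at (+45, -45 mm), 112 mm above the bench: half-way between the two upright aluminium tabs, 16 mm below their tops.
- outer_catch (a joint): Travel of the outer catch's sliding tab (m): 0 as it starts, 0.012 fully squeezed (its stop). It moves along the carrier's -y towards the fixed tab, resists with about 6 N of friction, stays where it is left, and carries a steel hook that lets go of the gate from about 0.009 on.
- outer_fixed_tab: Fixed tab of the outer catch: upright plate, 24 mm (x) by 8 mm (y) by 40 mm (z), standing on the bridge; origin at its foot, at the carrier's (+45, -62 mm), 88 mm above the bench. The catch measures 42 mm over both tabs along y when it starts, 30 mm when squeezed.
- outer_slide_tab: Sliding tab of the outer catch, same size, at the carrier's (+45, -28 mm) at the start; its origin is at its foot.
- inner_catch_mid (a point): Middle of the inner catch (the one nearer the hinge), the same as the outer one, at the carrier's (+45, +45 mm), 112 mm above the bench.
- inner_catch (a joint): Travel of the inner catch's sliding tab (m), same as the outer: 0 at the start, 0.012 fully squeezed, towards the carrier's -y.
- inner_fixed_tab: Fixed tab of the inner catch, same as the outer, at the carrier's (+45, +28 mm).
- inner_slide_tab: Sliding tab of the inner catch, same as the outer, at the carrier's (+45, +62 mm) at the start.
- reagent_bottle: Bystander: capped amber bottle, 60 mm diameter, 130 mm tall; origin at its underside.
- tip_box: Bystander: blue box, 85 by 125 by 40 mm; origin at its underside.
- tube_block: Bystander: aluminium block, 60 by 100 by 45 mm, with one capped tube standing in it to 84 mm; origin at its underside.

How it is judged (in metres and radians):
On the way, in this order (a step that is already met when the one before it is completed fails the run):
1. the outer catch is squeezed fully between the fingers (value of joint outer_catch above 0.01 m and contact force between the fingers and outer_slide_tab above 1 N and contact force between the fingers and outer_fixed_tab above 1 N), for 0.1 s.
2. then the inner catch is squeezed fully between the fingers (value of joint inner_catch above 0.01 m and contact force between the fingers and inner_slide_tab above 1 N and contact force between the fingers and inner_fixed_tab above 1 N), for 0.1 s.
3. then the gate is past its detent (value of joint gate above 1 rad), for 0.1 s.
At the end, for the whole second after the job is handed in: The gate is held at more than 1.4 rad (80 degrees) and still (under 0.15 rad/s), with the fingers pressing on the grip post with more than 1 N, and both catches are still squeezed (more than 9 of their 12 mm) (value of joint gate above 1.4 rad and velocity of joint gate between -0.15 and 0.15 rad/s and contact force between the fingers and grip_post above 1 N and value of joint each of outer_catch, inner_catch above 0.009 m); the arm keeps its last pose, push and grip.
It fails at once if the inner catch is worked before the outer one (value of joint inner_catch above 0.005 m and value of joint outer_catch below 0.009 m).
It fails at once if a bystander is moved by more than 20 mm (distance of any of reagent_bottle, tip_box, tube_block from where it was at the start of the episode above 0.02 m).
It fails at once if a bystander is tipped over (angle between any of reagent_bottle, tube_block's own z axis and vertical above 0.5 rad).
It also fails if it takes over 48 s, if anything falls off the work surface, if the arm or the gripper's body presses on something with over 40 N, if the wrist force passes 120 N, or if a joint passes its speed limit or range.

ROBOT

A 7-joint arm with a two-finger parallel gripper is mounted at the origin on the work surface. World frame = base frame: x ahead of the robot, y to its left, z up, the work surface at z = 0. Lengths are in m, angles in degrees, forces in N, time in s.
With the tool pointing down it reaches from about 0.4 to 0.875 m from the base axis. Payload 6.5 kg.
Tool frame: the origin (TCP) lies on the centre line of the jaws, within the pads' length; the fingertips stand 22 mm ahead of it and the grasp point (between the pads) lies 3 mm ahead of it (nose_length is the distance from the TCP to the fingertips, in m); z points along the fingers, y is the line along which they close (so a half turn about z gives the same grasp; the last joint's range is limited). The gripper opens to 88 mm and grips with 3 to 60 N. Pads are 18 mm wide; open, the fingers measure 123 mm over their backs; the gripper's body (75 mm by 187 mm) begins 45 mm behind the grasp point.
Start: joints at [62.727, 30.733, -0.252, 88.115, 0.149, 61.152, -4.079], TCP at [0.259, -0.596, 0.261] pointing down, gripper open.
Joint ranges: [-154.64, 154.64], [-21.42, 123.67], [-72.66, 72.17], [13.99, 137.28], [-74.86, 254.86], [10.95, 109.41], [-158.01, 158.01]. Speed limits (degrees/s): [136.94, 136.94, 180, 180, 180, 180, 180].

INTERFACE

Orientations are given as a 3x3 rotation matrix whose columns are the frame's x, y, z axes.
In Python, from workcell import * gives the robot as it stands.
- The arm moves only by the shell command python3 -m creep 'ROWS' [FORCE]. ROWS is JSON, a list of rows, each a list of 7 numbers: the shift along the tool's x, y, z in units of 0.4 m (1.0 is 0.4 m), then the turn, a rotation vector about the tool's x, y, z in units of pi/4 rad (1.0 is pi/4 rad), then the opening, from -1 (shut) to 1 (fully open). A call has 1 to 5 rows; each row is the pose to reach, as a shift and turn from the pose commanded when the call began, along the tool's axes at that moment; what a row does not reach only later rows make up. A row lasts 1/10 s, in which the tool goes at most 50 mm and 8.59 degrees, less where a joint would pass 70% of its speed; a pose out of reach is approached as far as the arm can. A call with a number of a shift or a turn outside -1 to 1 is refused whole. A call with a gripper value outside its range is refused whole. The fingers move at their own pace and stop on an object; FORCE is the grip in N (left out, the last holds). Time passes only in rows, so rows that repeat a pose let the fingers close. It gives the time, the measured TCP pose, the force, the opening and the grip force at its end, in the units of the state.
- get_obs(): the state, without advancing time (a new reading comes with each control period).
- snapshot(name): name is "scene" or "top"; returns the picture (480x640x3 uint8, red, green, blue); there is no depth.
- camera_model(name): a dict with "fx", "fy", "cx", "cy" (pixels), "distortion" ([k1, k2, p1, p2, k3] as OpenCV has them; the pictures are not rectified), "rvec" (rotation vector, rad) and "tvec" (3), from world to camera coordinates, as OpenCV has them. Camera axes: x right, y down, z forward; pixel columns grow to the right and rows downward; lengths in m; the calibration is good to about 2 mm. A picture is of the moment at which its call begins. camera_model takes no time and is no camera call.
- job_done(): hands the job in; it is judged then, once.
The state is a dict: "time": time; "joint_positions": joint angles; "qvel": joint speeds; "effort": joint torques, N m; "ee_pos": TCP position; "tcp_rot": TCP orientation; "ft_force": force on the tool from outside, world axes, zero at the start; "moment": the same for the moment, N m; "gripper_width": opening from 0.0 (shut) to 1.0 (fully open); "grip_force": force on a finger pad.
Only numpy, scipy, OpenCV 4.12 (cv2) and the standard library are available. Lean on these libraries where they do the work, as an engineer would, in place of code of your own. Each camera call takes 0.05 s, during which the arm holds its last target. There are 200 camera calls.

## Working session

There is one attempt and no reset: what is moved stays moved. The work goes in short steps, Python scripts to look and compute and a shell command to move; the robot and the scene stay as the last step left them, time stands still between calls to the robot, and variables do not carry over. Pictures are saved under pics/ and viewed, at most 10 in all, crops included, and the job is handed in when it is done.

```bash
ls; mkdir -p pics; python3 - <<'E'
from workcell import *
import cv2
for n in("scene","top"):
    cv2.imwrite(f"pics/{n}0.png",snapshot(n)[:,:,::-1])
    print(n,camera_model(n))
print(get_obs())
E
```

```text
pics
scene {'fx': 600.8970074555045, 'fy': 600.8970074555045, 'cx': 322.96583780737274, 'cy': 237.01157707208512, 'distortion': array([0.0697814, 0.       , 0.       , 0.       , 0.       ]), 'rvec': array([ 1.49143212,  2.23418518, -0.72271785]), 'tvec': array([ 0.1753485 , -0.35861616,  1.64423495])}
top {'fx': 574.7485860467514, 'fy': 574.7485860467514, 'cx': 324.7956571578183, 'cy': 237.76191260539434, 'distortion': array([-0.18075522,  0.        ,  0.        ,  0.        ,  0.        ]), 'rvec': array([ 2.14662625, -2.15930472,  0.17938879]), 'tvec': array([-0.00520512,  0.53677301,  1.36026062])}
{'time': 0.1, 'joint_positions': array([62.72825517, 30.77247263, -0.25474172, 88.16262998,  0.1490105 ,
       61.1525779 , -4.07956192]), 'qvel': array([-0.01215681, -0.18253092,  0.09072848, -0.21053142,  0.04672063,
       -0.07832554, -0.03413311]), 'effort': array([ 1.85004843e-03, -5.72081351e+01,  9.93515700e-01, -2.52234417e+01,
       -5.61039895e-02,  1.34224296e-02,  6.39027348e-05]), 'ee_pos': array([ 0.25876054, -0.59572506,  0.25995071]), 'tcp_rot': array([[ 9.17177248e-01,  3.98478854e-01, -7.06615424e-04],
       [ 3.98479465e-01, -9.17176259e-01,  1.35089303e-03],
       [-1.09788584e-04, -1.52058009e-03, -9.99998838e-01]]), 'ft_force': array([-0.14410287, -0.55334307,  0.50661725]), 'moment': array([ 0.02912945,  0.02452599, -0.06177715]), 'grip_force': 0.0, 'gripper_width': 0.9965213248150332}
```

View pics/top0.png

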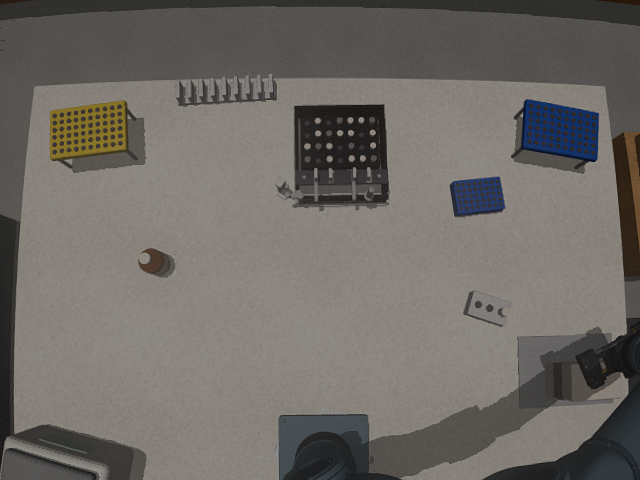

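View pics/scene0.png

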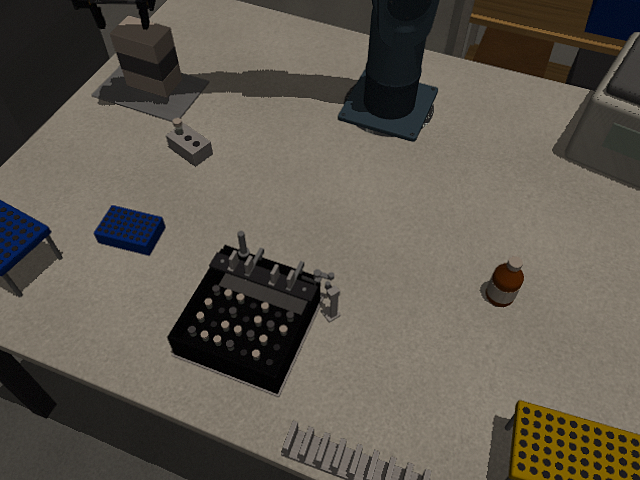

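The carrier is in the top view at about (340,155), with its gate facing the robot. The post is near (370,193), the hinge and roller are at the left (288,190), and the four tabs are along row 172–190. I'll enlarge both crops.

```bash
python3 - <<'E'
import cv2
a=cv2.imread("pics/top0.png")[95:215,270:400]
b=cv2.imread("pics/scene0.png")[220:400,160:350]
a=cv2.resize(a,None,fx=5,fy=5,interpolation=cv2.INTER_CUBIC); b=cv2.resize(b,None,fx=4,fy=4*0.8333 if 0 else 3.3333,interpolation=cv2.INTER_CUBIC)
cv2.imwrite("pics/a.png",a);b=cv2.convertScaleAbs(cv2.resize(cv2.imread("pics/scene0.png")[225:345,205:345],None,fx=5,fy=5,interpolation=cv2.INTER_CUBIC),alpha=1.3);cv2.imwrite("pics/b.png",b)
E
```

```text
(no output)
```

View pics/a.png

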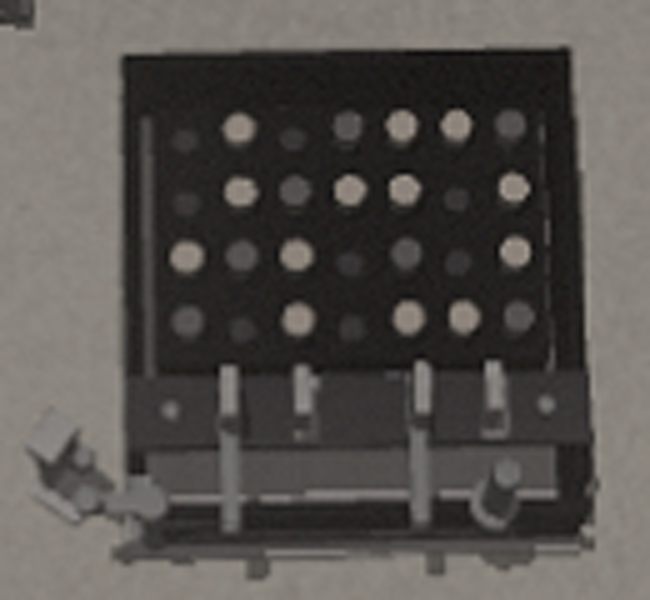

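View pics/b.png

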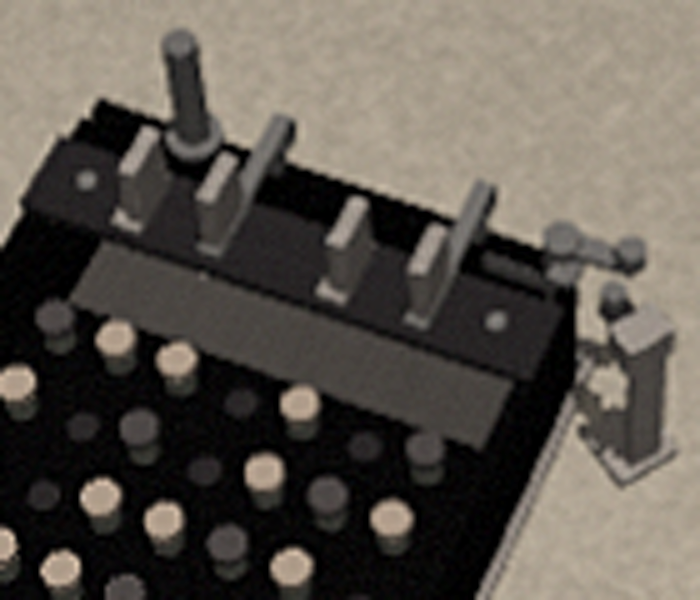

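```bash
cat > h.py <<'E'
import numpy as np,cv2
from scipy.optimize import least_squares
from scipy.spatial.transform import Rotation as R
from workcell import *
def proj(n,P):
    c=camera_model(n);K=np.array([[c['fx'],0,c['cx']],[0,c['fy'],c['cy']],[0,0,1]])
    return cv2.projectPoints(np.asarray(P,float),c['rvec'],c['tvec'],K,c['distortion'])[0][:,0]
def world(p,C):
    c,s=np.cos(p[2]),np.sin(p[2]);C=np.asarray(C,float)
    return np.c_[p[0]+c*C[:,0]-s*C[:,1],p[1]+s*C[:,0]+c*C[:,1],C[:,2]]
E
python3 - <<'E'
from h import *
C=np.array([[0,-65,142],[45,-62,128],[45,-28,128],[45,28,128],[45,62,128]])/1000
t=(np.array([[509,468],[494,390],[422,391],[303,393],[229,393]])+.5)/5-.5+[270,95]
s=(np.array([[181,42],[139,154],[219,181],[348,223],[427,252]])+.5)/5-.5+[205,225]
for use in ("t","s","ts"):
    def f(p):
        W=world(p,C);return np.concatenate([(proj("top",W)-t).ravel()*("t" in use),(proj("scene",W)-s).ravel()*("s" in use)])
    r=least_squares(f,[.6,0,0]);print(use,r.x,np.round(r.fun,1))
E
```

```text
t [ 0.63160608 -0.04925075  0.02991892] [ 0.   1.1  0.2 -0.7  0.  -0.5 -0.2 -0.2 -0.   0.3 -0.  -0.  -0.  -0.
 -0.  -0.  -0.  -0.  -0.  -0. ]
s [ 0.63261624 -0.04469422  0.01094261] [-0.   0.  -0.  -0.  -0.  -0.  -0.  -0.  -0.  -0.  -0.1  0.5  0.2 -0.3
 -0.2 -0.4 -0.   0.2  0.2 -0. ]
ts [ 0.63196115 -0.04672651  0.01896511] [-1.1  1.2 -0.7 -0.6 -0.8 -0.5 -1.1 -0.4 -0.9 -0.1 -1.   0.1 -0.5 -0.7
 -0.9 -0.8 -0.6 -0.4 -0.3 -0.8]
```

```bash
cat >> h.py <<'E'
CAR=np.array([0.632,-0.047,0.019])
def rel(cx,cy,z,yaw=0):
    "shift/turn (in move units) from here to TCP at carrier (cx,cy) mm, height z mm, tool x at yaw deg in carrier"
    o=get_obs();T=o['tcp_rot'];w=world(CAR,[[cx/1e3,cy/1e3,z/1e3]])[0]
    a=CAR[2]+np.radians(yaw);D=np.c_[[np.cos(a),np.sin(a),0],[np.sin(a),-np.cos(a),0],[0,0,-1]]
    print('t',o['time'],'d',np.round(T.T@(w-o['ee_pos'])/.4,4),'r',np.round(R.from_matrix(T.T@D).as_rotvec()/(np.pi/4),4),'pos',np.round(o['ee_pos'],4),'f',np.round(o['ft_force'],1),'w',round(o['gripper_width'],3),'q',np.round(o['joint_positions'],0))
E
python3 -c "
from h import *
rel(45,-51,190)"
```

```text
t 0.1 d [ 1.4579 -0.7254  0.1758] r [-0.0019  0.0005  0.4977] pos [ 0.2588 -0.5957  0.26  ] f [-0.1 -0.6  0.5] w 0.997 q [63. 31. -0. 88.  0. 61. -4.]
```

```bash
python3 -m creep '[[1,-0.5,0,0,0,0.5,1],[1,-0.5,0,0,0,0.5,1],[1,-0.5,0,0,0,0.5,1],[1,-0.5,0,0,0,0.5,1],[1,-0.5,0,0,0,0.5,1]]' 20; python3 -c "
from h import *
rel(45,-51,190)"
```

```text
time: 0.6
ee_pos: [0.4204, -0.4026, 0.2605]
tcp_rot: [[1.0, 0.017, -0.0], [0.017, -1.0, 0.0], [-0.0, -0.0, -1.0]]
ft_force: [0.5, -0.4, -0.4]
gripper_width: 1.001
grip_force: 0.0
t 0.6 d [ 0.6569 -0.7527  0.1762] r [-0.0003  0.0005 -0.0026] pos [ 0.4204 -0.4026  0.2605] f [ 0.5 -0.4 -0.4] w 1.001 q [ 38.  24.   1.  99.  -1.  57. -49.]
```

```bash
python3 -m creep '[[0.65,-0.75,0,0,0,0,1],[0.65,-0.75,0,0,0,0,1],[0.65,-0.75,0,0,0,0,1],[0.65,-0.75,0,0,0,0,1],[0.65,-0.75,0,0,0,0,1]]' >/dev/null; python3 -c "
from h import *
rel(45,-51,190)"
```

```text
t 1.1 d [ 0.2478 -0.2806  0.176 ] r [-0.0001  0.0007 -0.0025] pos [ 0.5808 -0.211   0.2605] f [ 0.9 -0.8  0. ] w 1.0 q [ 18.  28.  -3.  93.   1.  59. -74.]
```

```bash
python3 -m creep '[[0.25,-0.29,0,0,0,0,1],[0.25,-0.29,0,0,0,0,1],[0.25,-0.29,0,0,0,0,1],[0.25,-0.29,0,0,0,0,1]]' >/dev/null; python3 -c "
from h import *
rel(45,-51,190)"
```

```text
t 1.5 d [-0.0084  0.029   0.1742] r [-0.0071 -0.0014  0.0104] pos [ 0.6809 -0.0859  0.2597] f [ 0.1 -0.1 -0.3] w 0.998 q [  6.  35.  -4.  82.   2.  64. -87.]
```

```bash
python3 -m creep '[[-0.008,0.027,0.215,0,0,0,0.7],[-0.008,0.027,0.215,0,0,0,0.7],[-0.008,0.027,0.215,0,0,0,0.7],[-0.008,0.027,0.215,0,0,0,0.7]]' >/dev/null; python3 - <<'E'
from h import *
rel(45,-51,122)
a=snapshot("top")[:,:,::-1][95:215,290:420];b=snapshot("scene")[:,:,::-1][190:310,190:320]
cv2.imwrite("pics/c.png",cv2.convertScaleAbs(np.hstack([cv2.resize(i,(400,370),interpolation=cv2.INTER_CUBIC) for i in(a,b)]),alpha=1.5))
E
```

```text
t 1.9 d [ 0.0085 -0.0226  0.1323] r [-0.0002  0.0013 -0.003 ] pos [ 0.6748 -0.1062  0.1749] f [0.2 0.8 1.3] w 0.851 q [  7.  39.  -4.  86.   3.  55. -86.]
```

View pics/c.png

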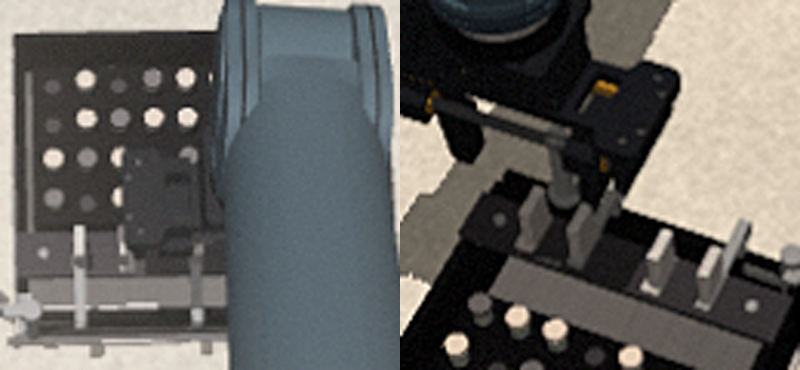

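```bash
python3 -m creep '[[0.005,-0.015,0,0,0,0,0.7],[0.005,-0.015,0,0,0,0,0.7],[0.005,-0.015,0,0,0,0,0.7]]' >/dev/null; python3 -c "
from h import *
rel(45,-51,122)"
```

```text
t 2.3 d [ 0.0012 -0.0054  0.1342] r [-0.0001 -0.0019 -0.0012] pos [ 0.6775 -0.0993  0.1757] f [ 0.6 -0.1 -0.8] w 0.854 q [  7.  39.  -4.  86.   3.  55. -86.]
```

```bash
python3 -m creep '[[0.001,-0.005,0.07,0,0,0,0.7],[0.001,-0.005,0.134,0,0,0,0.7],[0.001,-0.005,0.134,0,0,0,0.7],[0.001,-0.005,0.134,0,0,0,0.3]]' >/dev/null; python3 -c "
from h import *
rel(45,-51,122)"; python3 -m creep '[[0,0,0,0,0,0,0.1],[0,0,0,0,0,0,-0.05],[0,0,0,0,0,0,-0.05]]' 20
```

```text
t 2.7 d [ 0.0017 -0.0022 -0.0012] r [ 0.      0.0003 -0.0024] pos [ 0.6773 -0.098   0.1215] f [ 0.  -0.1  1. ] w 0.78 q [  7.  43.  -3.  87.   3.  50. -87.]
time: 3.0
ee_pos: [0.6783, -0.0952, 0.1228]
tcp_rot: [[1.0, 0.018, 0.002], [0.018, -1.0, 0.003], [0.002, -0.003, -1.0]]
ft_force: [-1.5, 5.5, 3.6]
gripper_width: 0.51
grip_force: 3.0
```

```bash
python3 -m creep '[[0,0,0,0,0,0,-0.2],[0,0,0,0,0,0,-0.3],[0,0,0,0,0,0,-0.4]]' 20
```

```text
time: 3.3
ee_pos: [0.6784, -0.0971, 0.1227]
tcp_rot: [[1.0, 0.018, 0.003], [0.018, -1.0, 0.001], [0.003, -0.001, -1.0]]
ft_force: [0.1, 3.3, 7.6]
gripper_width: 0.336
grip_force: 20.0
```

```bash
python3 -m creep '[[0,0,0,0,0,0,-0.5],[0,0,0,0,0,0,-0.5],[0,0,0,0,0,0,-0.5]]' 35;  python3 -m creep '[[0,0,0,0,0,0,0.2],[0,0,0,0,0,0,0.6],[0,0,0,0,0,0,0.6]]' 20; python3 -c "
from h import *
rel(45,-51,122)"
```

```text
time: 3.6
ee_pos: [0.6784, -0.0972, 0.1227]
tcp_rot: [[1.0, 0.017, 0.003], [0.017, -1.0, 0.001], [0.003, -0.001, -1.0]]
ft_force: [-0.7, 3.6, 6.2]
gripper_width: 0.335
grip_force: 35.0
time: 3.9
ee_pos: [0.6769, -0.0989, 0.1209]
tcp_rot: [[1.0, 0.016, -0.001], [0.016, -1.0, -0.001], [-0.001, 0.001, -1.0]]
ft_force: [0.1, 0.6, -0.6]
gripper_width: 0.577
grip_force: 0.0
t 3.9 d [ 0.0028 -0.0044 -0.0028] r [ 0.0011  0.0008 -0.0034] pos [ 0.6769 -0.0989  0.1209] f [ 0.1  0.6 -0.6] w 0.577 q [  7.  43.  -3.  87.   3.  50. -87.]
```

```bash
python3 -m creep '[[0.003,-0.002,-0.11,0,0,0,0.6],[0.003,-0.002,-0.11,0,0,0,0.5],[0.003,-0.115,-0.11,0,0,0,0.45],[0.003,-0.225,-0.11,0,0,0,0.45],[0.003,-0.225,-0.11,0,0,0,0.45]]' >/dev/null;python3 -m creep '[[0,0,0,0,0,0,0.45],[0,0,0,0,0,0,0.45]]' >/dev/null; python3 -c "
from h import *
rel(45,39,122)"
```

```text
t 4.6 d [-0.0013 -0.0069  0.1071] r [ 0.002   0.0004 -0.0045] pos [ 0.6768 -0.0099  0.1649] f [ 1.  -1.2 -0.4] w 0.726 q [ -1.  39.  -4.  88.   3.  53. -94.]
```

```bash
python3 -m creep '[[0,-0.005,0.05,0,0,-0.004,0.45],[0,-0.005,0.105,0,0,-0.004,0.45],[0,-0.005,0.105,0,0,-0.004,0.45],[0,-0.005,0.105,0,0,-0.004,0.2]]' >/dev/null; python3 -c "
from h import *
rel(45,39,122)"; python3 -m creep '[[0,0,0,0,0,0,0.1],[0,0,0,0,0,0,-0.1],[0,0,0,0,0,0,-0.3],[0,0,0,0,0,0,-0.4]]' 20;python3 -m creep '[[0,0,0,0,0,0,-0.5],[0,0,0,0,0,0,-0.5],[0,0,0,0,0,0,-0.5]]' 35
```

```text
t 5.0 d [-0.0013 -0.0012  0.0028] r [ 0.0011  0.0008 -0.0009] pos [ 0.6768 -0.0076  0.1231] f [-0.  -0.3  0.4] w 0.658 q [ -1.  42.  -4.  89.   3.  49. -95.]
time: 5.4
ee_pos: [0.6774, -0.007, 0.1239]
tcp_rot: [[1.0, 0.019, 0.001], [0.019, -1.0, -0.001], [0.001, 0.001, -1.0]]
ft_force: [0.9, -1.2, -0.6]
gripper_width: 0.338
grip_force: 20.0
time: 5.7
ee_pos: [0.6774, -0.0071, 0.1239]
tcp_rot: [[1.0, 0.019, 0.001], [0.019, -1.0, -0.001], [0.001, 0.001, -1.0]]
ft_force: [-0.4, -4.0, 3.1]
gripper_width: 0.331
grip_force: 35.0
```

```bash
python3 -m creep '[[0,0,0,0,0,0,0.2],[0,0,0,0,0,0,0.5],[0,0,-0.1,0,0,0,0.5],[0,0,-0.17,0,0,0,0.5],[0,0,-0.17,0,0,0,0.5]]' >/dev/null; python3 -c "
from h import *
rel(0,-65,190,45)"
```

```text
t 6.2 d [-0.1212  0.2645  0.0129] r [ 0.0028 -0.0093 -0.9978] pos [ 0.6795 -0.0052  0.1956] f [ 0.4 -0.1  0.4] w 0.748 q [ -1.  37.  -4.  86.   3.  56. -94.]
```

```bash
python3 -m creep '[[-0.12,0.26,0,0,0,-1,0.5],[-0.12,0.26,0,0,0,-1,0.5],[-0.12,0.26,0,0,0,-1,0.5],[-0.12,0.26,0,0,0,-1,0.5],[-0.12,0.26,0,0,0,-1,0.4]]' >/dev/null; python3 -m creep '[[0,0,0,0,0,-0.05,0.4],[0,0,0,0,0,-0.05,0.4]]' >/dev/null;python3 - <<'E'
from h import *
rel(0,-65,126,45)
a=snapshot("top")[:,:,::-1][95:215,290:420];b=snapshot("scene")[:,:,::-1][190:310,190:320]
cv2.imwrite("pics/d.png",cv2.convertScaleAbs(np.hstack([cv2.resize(i,(400,370),interpolation=cv2.INTER_CUBIC) for i in(a,b)]),alpha=1.5))
E
```

```text
t 6.9 d [0.0022 0.0079 0.1604] r [-0.0021  0.0004  0.007 ] pos [ 0.6304 -0.1105  0.1902] f [ 0.2 -0.7  0.1] w 0.699 q [ 16.  35. -14.  92.  10.  54. -46.]
```

View pics/d.png

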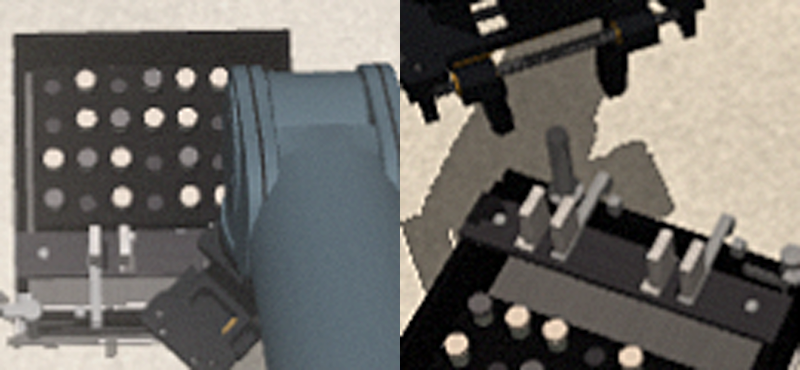

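Both catches are now squeezed (the tab pairs sit closer together), and the fingers straddle the post (top at about (558,132) in the right half). I'll descend and grip it.

```bash
python3 -m creep '[[0.002,0.007,0.08,0,0,0,0.4],[0.002,0.007,0.155,0,0,0,0.4],[0.002,0.007,0.155,0,0,0,0.4],[0.002,0.007,0.155,0,0,0,0.1]]' >/dev/null; python3 -m creep '[[0,0,0,0,0,0,-0.3],[0,0,0,0,0,0,-0.6],[0,0,0,0,0,0,-0.9],[0,0,0,0,0,0,-1],[0,0,0,0,0,0,-1]]' 15;python3 -c "
from h import *
rel(0,-65,128,45)"
```

```text
time: 7.9
ee_pos: [0.6337, -0.1123, 0.1295]
tcp_rot: [[0.69, 0.724, 0.0], [0.724, -0.69, -0.0], [0.0, 0.0, -1.0]]
ft_force: [0.6, -0.6, 1.1]
gripper_width: 0.181
grip_force: 0.0
t 7.9 d [-0.0003 -0.0014  0.0037] r [ 0.0005 -0.0003  0.0064] pos [ 0.6337 -0.1123  0.1295] f [ 0.6 -0.6  1.1] w 0.181 q [ 15.  40. -14.  94.  12.  48. -47.]
```

```bash
python3 -m creep '[[0,0,0,0,0,0,-1],[0,0,0,0,0,0,-1],[0,0,0,0,0,0,-1]]' 45;cat >> h.py <<'E'
def arc(ths):
    o=get_obs();T=o['tcp_rot'];c,s=np.cos(CAR[2]),np.sin(CAR[2]);h=world(CAR,[[0,.1,0]])[0]
    v=np.array([[c,s],[-s,c]])@(o['ee_pos']-h)[:2]
    print('t',o['time'],'r',np.hypot(*v),'th',np.arctan2(-v[0],-v[1]),'f',np.round(o['ft_force'],1),'w',round(o['gripper_width'],3),o['grip_force'],'z',o['ee_pos'][2])
    for t in ths:
        w=world(CAR,[[-.165*np.sin(t),.1-.165*np.cos(t),o['ee_pos'][2]]])[0]
        print(t,np.round(T.T@(w-o['ee_pos'])/.4,3))
E
python3 -c "
from h import *
arc([.04,.08,.12,.16,.2])"
```

```text
time: 8.2
ee_pos: [0.6338, -0.1125, 0.1293]
tcp_rot: [[0.69, 0.724, 0.001], [0.724, -0.69, -0.0], [0.0, 0.001, -1.0]]
ft_force: [0.3, -0.6, 2.2]
gripper_width: 0.142
grip_force: 45.0
t 8.2 r 0.16549740048039666 th -0.0035696649900880746 f [ 0.3 -0.6  2.2] w 0.142 44.99984331429005 z 0.1293494452399309
0.04 [-0.012 -0.014 -0.   ]
0.08 [-0.022 -0.026 -0.   ]
0.12 [-0.033 -0.039 -0.   ]
0.16 [-0.043 -0.052 -0.   ]
0.2 [-0.052 -0.066 -0.   ]
```

```bash
python3 -m creep '[[-0.012,-0.014,0,0,0,0,-1],[-0.022,-0.026,0,0,0,0,-1],[-0.033,-0.039,0,0,0,0,-1],[-0.043,-0.052,0,0,0,0,-1],[-0.052,-0.066,0,0,0,0,-1]]' 45 >/dev/null;python3 -c "
from h import *
arc([.25,.3,.35,.4,.45])"
```

```text
t 8.7 r 0.16594757545361447 th 0.2039185449920443 f [ 2.8 -6.8  1.6] w 0.145 44.993460942059755 z 0.1293132082033177
0.25 [-0.008 -0.017 -0.   ]
0.3 [-0.018 -0.035 -0.   ]
0.35 [-0.027 -0.054 -0.   ]
0.4 [-0.035 -0.073 -0.   ]
0.45 [-0.042 -0.092 -0.   ]
```

```bash
python3 -m creep '[[-0.008,-0.017,0,0,0,0,-1],[-0.018,-0.035,0,0,0,0,-1],[-0.027,-0.054,0,0,0,0,-1],[-0.035,-0.073,0,0,0,0,-1],[-0.042,-0.092,0,0,0,0,-1]]' 50 >/dev/null;python3 -c "
from h import *
arc([.5,.55,.6,.65,.7])"
```

```text
t 9.2 r 0.16725052264963836 th 0.43362155948516623 f [  6.2 -11.   -6.1] w 0.139 49.95901247486472 z 0.129357467956064
0.5 [-0.003 -0.028 -0.   ]
0.55 [-0.008 -0.048 -0.   ]
0.6 [-0.013 -0.068 -0.   ]
0.65 [-0.016 -0.088 -0.001]
0.7 [-0.018 -0.109 -0.001]
```

```bash
sed -i 's/\.165\*np/.168*np/g' h.py; python3 -c "
from h import *
arc([.5,.55,.6,.65,.7])"
```

```text
t 9.2 r 0.16725052264963836 th 0.43362155948516623 f [  6.2 -11.   -6.1] w 0.139 49.95901247486472 z 0.129357467956064
0.5 [-0.01  -0.026 -0.   ]
0.55 [-0.016 -0.046 -0.   ]
0.6 [-0.02  -0.067 -0.   ]
0.65 [-0.023 -0.087 -0.001]
0.7 [-0.026 -0.108 -0.001]
```

```bash
python3 -m creep '[[-0.01,-0.026,0,0,0,0,-1],[-0.016,-0.046,0,0,0,0,-1],[-0.02,-0.067,0,0,0,0,-1],[-0.023,-0.087,0,0,0,0,-1],[-0.026,-0.108,0,0,0,0,-1]]' 50 >/dev/null;python3 -c "
from h import *
arc([.75,.8,.85,.9,.95])"
```

```text
t 9.7 r 0.16800005764956744 th 0.7223916095379542 f [-0.2 -3.8  4.3] w 0.142 50.00506376847625 z 0.12904067832754504
0.75 [-0.001 -0.012  0.   ]
0.8 [-0.001 -0.033  0.   ]
0.85 [ 0.    -0.054  0.   ]
0.9 [ 0.002 -0.074  0.   ]
0.95 [ 0.005 -0.095  0.   ]
```

```bash
python3 -m creep '[[-0.001,-0.012,0,0,0,0,-1],[-0.001,-0.033,0,0,0,0,-1],[0,-0.054,0,0,0,0,-1],[0.002,-0.074,0,0,0,0,-1],[0.005,-0.095,0,0,0,0,-1]]' 50 >/dev/null;python3 -c "
from h import *
arc([1,1.05,1.1,1.15,1.2])"
```

```text
t 10.2 r 0.16700020221451778 th 0.9498426451379469 f [ 0.8 -5.2  2.3] w 0.141 50.00151017680764 z 0.12898049931478597
1 [ 0.002 -0.021 -0.   ]
1.05 [ 0.007 -0.041 -0.   ]
1.1 [ 0.013 -0.062 -0.   ]
1.15 [ 0.02  -0.081 -0.   ]
1.2 [ 0.028 -0.101 -0.   ]
```

```bash
python3 -m creep '[[0.002,-0.021,0,0,0,0,-1],[0.007,-0.041,0,0,0,0,-1],[0.013,-0.062,0,0,0,0,-1],[0.02,-0.081,0,0,0,0,-1],[0.028,-0.101,0,0,0,0,-1]]' 50 >/dev/null;python3 -c "
from h import *
arc([1.25,1.3,1.35,1.4,1.45])"
```

```text
t 10.7 r 0.16808862466155344 th 1.2024283436796237 f [-0.7 -6.7  2.5] w 0.144 50.00777218490839 z 0.12891847077871532
1.25 [ 0.009 -0.018 -0.   ]
1.3 [ 0.019 -0.036 -0.   ]
1.35 [ 0.03  -0.054 -0.   ]
1.4 [ 0.041 -0.072 -0.   ]
1.45 [ 0.054 -0.089 -0.   ]
```

```bash
python3 -m creep '[[0.009,-0.018,0,0,0,0,-1],[0.019,-0.036,0,0,0,0,-1],[0.03,-0.054,0,0,0,0,-1],[0.041,-0.072,0,0,0,0,-1],[0.054,-0.089,0,0,0,0,-1]]' 50 >/dev/null;python3 -c "
from h import *
arc([1.49,1.53,1.56])"
```

```text
t 11.2 r 0.1681813824355368 th 1.4517358372306368 f [ 1.1 -6.2  1.4] w 0.144 50.01024601981044 z 0.12884039131835445
1.49 [ 0.011 -0.012 -0.   ]
1.53 [ 0.022 -0.025 -0.   ]
1.56 [ 0.03  -0.034 -0.   ]
```

```bash
python3 -m creep '[[0.011,-0.012,0,0,0,0,-1],[0.022,-0.025,0,0,0,0,-1],[0.03,-0.034,0,0,0,0,-1],[0.03,-0.034,0,0,0,0,-1],[0.03,-0.034,0,0,0,0,-1]]' 50 >/dev/null;python3 - <<'E'
from h import *
arc([])
a=snapshot("top")[:,:,::-1][95:255,250:420];b=snapshot("scene")[:,:,::-1][150:310,200:370]
cv2.imwrite("pics/e.png",cv2.convertScaleAbs(np.hstack([cv2.resize(i,(400,376),interpolation=cv2.INTER_CUBIC) for i in(a,b)]),alpha=1.5))
E
```

```text
t 11.7 r 0.1683059131224181 th 1.5600856973031565 f [-1.6 -5.2  3.3] w 0.14 50.01624522730708 z 0.1287744498808563
```

View pics/e.png

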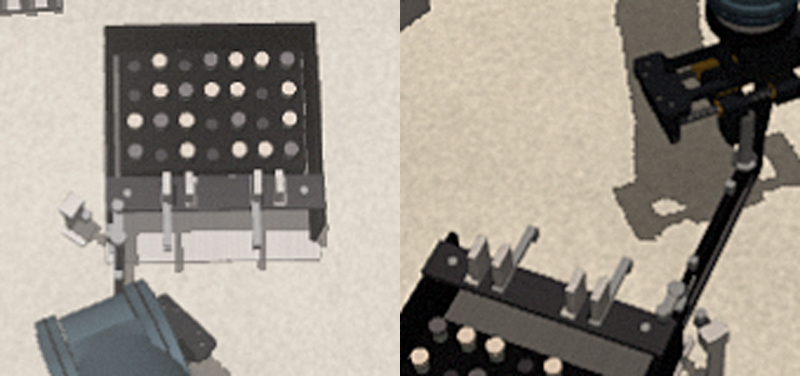

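The gate stands square to the front. The right half shows the post gripped at about (747,145), the panel running back to the hinge near (680,310), and both catches squeezed. I'm handing in.

```bash
python3 -m creep '[[0,0,0,0,0,0,-1],[0,0,0,0,0,0,-1],[0,0,0,0,0,0,-1]]' 50; python3 -c "
from h import *
arc([]); print(job_done())"
```

```text
time: 12.1
ee_pos: [0.4619, 0.0477, 0.1288]
tcp_rot: [[0.69, 0.724, -0.003], [0.724, -0.69, -0.001], [-0.003, -0.001, -1.0]]
ft_force: [-2.4, -4.1, 3.4]
gripper_width: 0.136
grip_force: 50.0
t 12.1 r 0.1683268433324119 th 1.5586202938592797 f [-2.4 -4.1  3.4] w 0.136 50.017044357955456 z 0.1287659240988396
the job is handed in; nothing more can be done
None
```

I squeezed the outer catch and then the inner one, swung the gate out to about 1.56 rad, and handed the job in at 12.1 s still holding the post at 50 N; no verdict came back.

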